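Snap the power board onto its supports in an oven's control pan

TASK

Fit the power board from the tray into the open control pan of the drying oven: set its three holes over the three barbed white supports, whose loosely screwed plate may stand up to 9 mm off its mid-place along the pan, with the terminal strip towards the cable glands; then press it down gently, feeling for each click, until every post has clicked through and the board lies fully down on all three shoulders. The board is brittle, so never push down on it with more than 35 newtons; leave the other things where they are and let go of the board at the end.

Things in the scene. Friction and masses are not known exactly. Their poses are not given: they have to be found in the camera images.
- transformer (a point): Middle of the power board's transformer, a dark laminated block, pale on top, 30 (38 with its winding) x 36 x 38 mm tall on the board's centre, gripped by its faces at y = +-18 mm (board bare beside them). The point is 19 mm above the board's top face, 21.4 mm above its underside. Axes of the board: x towards the end with the long grey terminal strip, y across, z up. Board 0.26 kg +-25%, loose in a black tray with 16 mm walls.
- bay (a point): Place of the board in the fixed grey control pan: middle of the three supports when their steel mounting plate is half-way along its slots; at shoulder height, 17 mm above the bench. x along the pan to the end with three black cable glands, y across, z up. Pan walls 42 mm tall at x = -96 and +172, y = +-73 mm; a 42 mm tall relay and heat sink beyond x = +90.
- place_a (a point): Mid-travel place of post A, shoulder height: x = 58, y = 36 mm from bay, same axes. Hole A goes on post A. Supports: white spacers 13 mm thick, then a split barbed post 12 mm tall from the shoulder: point 6 mm across, barbs 11 mm across 3.6 mm up, neck 6.6 mm. A board lying on the points beside its holes is 12 mm above the shoulders; with the points in its holes 5.5 to 8 mm.
- place_b (a point): Mid-travel place of post B: x = 58, y = -36 mm from bay. The mounting plate's screws are loose: all posts stand together anywhere up to 9 mm to -x or +x of these places (not measured; exact in y, no turn), and shift along x only if pushed with over 15 N. The posts must be seen or felt: e.g. from mid-place slide the lightly held-down board along x, each way in turn, until its holes catch.
- place_c (a point): Mid-travel place of post C: x = -58, y = 0 from bay. Pressing beside a post, the force rises over 3 to 4 mm to 6 to 12 N (hidden friction), eases while the barbs rub through the hole, then the prongs snap out over the board and that corner drops the last 1 mm onto the hard shoulder and stays. Any order. At the middle, all three at once, it takes about three times that. The board slopes up 5 to 7 mm to posts not yet pressed.
- hole_a (a point): Centre of board hole A (8 mm) at the board's underside: x = +58, y = +36 mm on the board, terminal-strip end. Board 150 (x) x 90 (y) x 2.4 mm, brittle: a push of over 35 N cracks it. At the start it lies flat, component side up, its underside 3 mm above the bench.
- hole_b (a point): Centre of board hole B (8 mm) at the board's underside: x = +58, y = -36 mm on the board, terminal-strip end. Bare board to press on beside A and B: x from 21 to 51 mm, |y| from 9 to 45 mm (between hole and transformer). The terminal strip is 14 mm tall at x 59 to 73, |y| under 25; one capacitor, 10 wide, 14 tall, stands at x = 26, y = 0.
- hole_c (a point): Centre of board hole C (8 mm) at the board's underside: x = -58, y = 0 on the board, in the middle of the relay end. Bare board to press on beside it: x from -51 to -21 mm, |y| under 28 mm (between hole and transformer). Two black relays, 15 mm tall, stand either side of the hole at x -55 to -71, |y| from 16 to 36.
- spare_relay_c (a point): Bystander, at its middle: spare solid-state relay, black block 45 x 58 x 24 on an aluminium foot, lying in the tray beside the board (mm). To be left alone.
- jar_c (a point): Bystander, at its middle: small clear screw jar with a white cap, 38 diameter, 45 tall, standing in the tray (mm). To be left alone.
- screwdriver_c (a point): Bystander, at its middle: black-handled screwdriver, 200 long, 26 thick, lying on the bench between pan and tray (mm). To be left alone.
- dishes_c (a point): Bystander, at its middle: stack of four lidded glass dishes, 96 diameter, 72 tall, at the far side of the bench (mm). To be left alone.
- flask_c (a point): Bystander, at its middle: glass flask with a narrow neck, 88 diameter, 155 tall, at the far side (mm). To be left alone.
- meter_c (a point): Bystander, at its middle: black hand-held meter 150 x 72 x 30, lying at the far side (mm). To be left alone.
Things that resemble listed ones, but are neither listed nor needed, are in the scene too. What is shaped like the part that bears transformer but turquoise is not meant.

How it is judged:
On the way, in this order (a step that is already met when the one before it is completed fails the run):
1. the board is set on the posts, the points in its holes (terminal strip towards the glands) (z of hole_a in the frame of place_a between -0.0015 and 0.0096 m and x of hole_a in the frame of place_a between -0.0125 and 0.0125 m and y of hole_a in the frame of place_a between -0.003 and 0.003 m and z of hole_b in the frame of place_b between -0.0015 and 0.0096 m and x of hole_b in the frame of place_b between -0.0125 and 0.0125 m and y of hole_b in the frame of place_b between -0.003 and 0.003 m and z of hole_c in the frame of place_c between -0.0015 and 0.0096 m and x of hole_c in the frame of place_c between -0.0125 and 0.0125 m and y of hole_c in the frame of place_c between -0.003 and 0.003 m), for 0.1 s.
2. all three posts have clicked through (z of hole_a in the frame of place_a between -0.0015 and 0.0012 m and x of hole_a in the frame of place_a between -0.0125 and 0.0125 m and y of hole_a in the frame of place_a between -0.003 and 0.003 m and z of hole_b in the frame of place_b between -0.0015 and 0.0012 m and x of hole_b in the frame of place_b between -0.0125 and 0.0125 m and y of hole_b in the frame of place_b between -0.003 and 0.003 m and z of hole_c in the frame of place_c between -0.0015 and 0.0012 m and x of hole_c in the frame of place_c between -0.0125 and 0.0125 m and y of hole_c in the frame of place_c between -0.003 and 0.003 m), for 0.2 s.
At the end, for the whole second after the job is handed in: At every board hole the board's underside lies on the shoulder (from 1.5 mm below to 1.2 mm above its height, so under the barbs), within the plate's reach of mid-place (12.5 mm along, 3 mm across the pan), the terminal strip towards the glands; the board is let go and at rest (all of step 2 and contact force between the fingers and board below 0.1 N and linear speed of board below 0.01 m/s); the robot touches nothing.
It fails at once if the fingers push on the board or on top of its transformer with more than 35 N (contact force between the fingers and board_c0 above 35 N or contact force between the fingers and board_c8 above 35 N).
It fails at once if a bystander is moved by more than 30 mm (distance of any of spare_relay_c, jar_c, screwdriver_c, dishes_c, flask_c, meter_c from where it was at the start of the episode above 0.03 m).
It also fails if it takes over 64 s, if anything falls off the work surface, if the arm or the gripper's body presses on something with over 40 N, if the wrist force passes 120 N, or if a joint passes its speed limit or range.

ROBOT

A 6-joint arm with a two-finger parallel gripper is mounted at the origin on the work surface. World frame = base frame: x ahead of the robot, y to its left, z up, the work surface at z = 0. Lengths are in m, angles in rad, forces in N, time in s.
With the tool pointing down it reaches from about 0.375 to 0.9 m from the base axis. Payload 3.1 kg.
Tool frame: the origin (TCP) lies on the centre line of the jaws, within the pads' length; the fingertips stand robot.tip_reach ahead of it and the grasp point (between the pads) is the TCP (robot.tip_reach is the distance from the TCP to the fingertips, in m); z points along the fingers, y is the direction in which the jaws open and shut (so a half turn about z gives the same grasp; the last joint's range is limited). The gripper opens to 87 mm and grips with 3 to 60 N. Pads are 19 mm wide; open, the fingers measure 117 mm over their backs; the gripper's body (75 mm by 190 mm) begins 51 mm behind the grasp point.
Start: joints at [1.123, 0.527, 1.433, -0, 1.181, -0.178], TCP at [0.167, 0.602, 0.242] pointing down, gripper open.
Joint ranges: [-3.08, 3.08], [-0.75, 2.2], [0.22, 2.44], [-1.43, 4.57], [0, 2.65], [-2.85, 2.85]. Speed limits (rad/s): [2.79, 2.79, 3.14, 3.14, 3.14, 3.14].

INTERFACE

Orientations are given as a unit quaternion [x, y, z, w].
In Python, from rig import telemetry, viewer, robot gives the robot as it stands. The module is installed in compiled form; this text tells all that it offers.
- The arm moves only by the tool step_arm, never from a script. Its argument "targets" is a list of rows, each an object of numbers: "dx", "dy", "dz": the shift along the tool's x, y, z in m; "rx", "ry", "rz": the turn, a rotation vector about the tool's x, y, z in degrees. In form: [{"dx": .., "dy": .., "dz": .., "rx": .., "ry": .., "rz": ..}, ...]. A call has exactly 5 rows; each row is the pose to reach, as a shift and turn from the pose measured when the call began, along the tool's axes at that moment; what a row does not reach only later rows make up. A row lasts 1/8 s, in which the tool goes at most 62.5 mm and 10.7 degrees, less where a joint would pass 70% of its speed; a pose out of reach is approached as far as the arm can. A call with a gripper value outside its range is refused whole. "gripper" is the opening, from 0 (shut) to 1 (fully open), set as the call begins (left out, the last holds). The fingers move at their own pace and stop on an object; "force" is the grip in N (left out, the last holds). Time passes only in rows, so rows that repeat a pose let the fingers close, or fill a call up. It gives the time, the measured TCP pose, the force and the opening at its end, in the units of the state.
- telemetry.get_obs(): the state, without advancing time (a new reading comes with each control period).
- viewer.camera(name): name is "side" or "top" or "wrist"; returns a dict with "img" (480x640x3 uint8, blue, green, red), "depth" (480x640 float32, m along the optical axis (not along the pixel's ray), 0 where there is no reading), "K" (3x3 intrinsics, pixels), "R" (3x3) and "t" (3): a world point X has camera coordinates R X + t. Camera axes: x right, y down, z forward; pixel columns grow to the right and rows downward; lengths in m; the calibration is good to about 2 mm. A picture is of the moment at which its call begins.
- robot.hand_in(): hands the job in, once; it reports no verdict.
The state is a dict: "time": time; "q": joint angles; "joint_velocities": joint speeds; "joint_torque": joint torques, N m; "position": TCP position; "tool_rot": TCP orientation; "ft_force": force on the tool from outside, world axes, zero at the start; "moment": the same for the moment, N m; "grip_width": finger opening in m.
Only numpy, scipy, OpenCV 4.12 (cv2) and the standard library are available. Lean on these libraries where they do the work, as an engineer would, in place of code of your own. Each camera call takes 0.05 s, during which the arm holds its last target.

## Working session

There is one attempt and no reset: what is moved stays moved. The work goes in short steps, Python scripts to look and compute and a tool call to move; the robot and the scene stay as the last step left them, time stands still between calls to the robot, and variables do not carry over. Pictures are saved under pics/ and viewed, and the job is handed in when it is done.

Besides the shell and the picture viewer there is one more tool, called as name([rows], argument=value, ...), one row to a line, values as JSON. step_arm: Moves the arm, as the interface text tells. Its arguments: {"type":"object","properties":{"targets":{"type":"array"},"gripper":{"type":"number"},"force":{"type":"number"}},"required":["targets"]}

```bash
mkdir -p pics
python3 - <<'E'
from rig import telemetry, viewer, robot
import cv2,numpy as np
o=telemetry.get_obs()
for k,v in o.items(): print(k,np.round(v,4))
print(robot.tip_reach)
for n in ["side","top","wrist"]:
    c=viewer.camera(n); cv2.imwrite(f"pics/{n}0.png",c["img"]); np.savez(f"{n}0.npz",**c)
    print(n,np.round(c["K"],1).tolist(),np.round(c["R"],3).tolist(),np.round(c["t"],3))
E
```

```text
time 0.0
q [ 1.1225  0.5285  1.4339 -0.      1.1814 -0.1785]
joint_velocities [-0.0004  0.0005 -0.0003 -0.     -0.0018  0.0009]
joint_torque [-3.00000e-04 -4.40040e+01 -1.76592e+01  6.32000e-02  5.81000e-02
 -1.00000e-04]
position [0.1662 0.6018 0.2406]
tool_rot [ 1.345e-01  9.909e-01 -1.000e-03 -3.000e-04]
ft_force [ 0.8378 -0.0229  0.5552]
moment [ 0.0319  0.001  -0.0503]
grip_width 0.087
0.019
side [[615.8, 0.0, 322.7], [0.0, 615.8, 243.4], [0.0, 0.0, 1.0]] [[-0.999, -0.051, 0.013], [-0.039, 0.546, -0.837], [0.035, -0.836, -0.548]] [0.494 0.05  1.226]
top [[609.8, 0.0, 314.5], [0.0, 609.8, 247.0], [0.0, 0.0, 1.0]] [[-0.017, -1.0, 0.009], [-0.991, 0.015, -0.131], [0.13, -0.011, -0.991]] [0.008 0.509 1.228]
wrist [[387.8, 0.0, 323.8], [0.0, 387.8, 237.5], [0.0, 0.0, 1.0]] [[0.267, 0.964, -0.003], [0.932, -0.257, 0.255], [0.245, -0.07, -0.967]] [-0.624 -0.032  0.391]
```

View pics/side0.png

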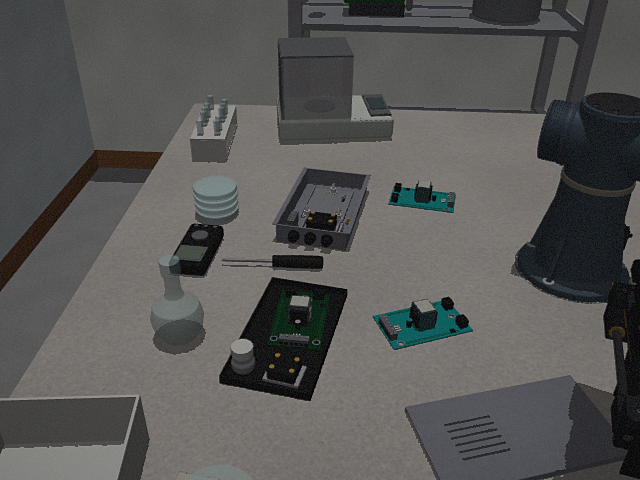

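View pics/top0.png

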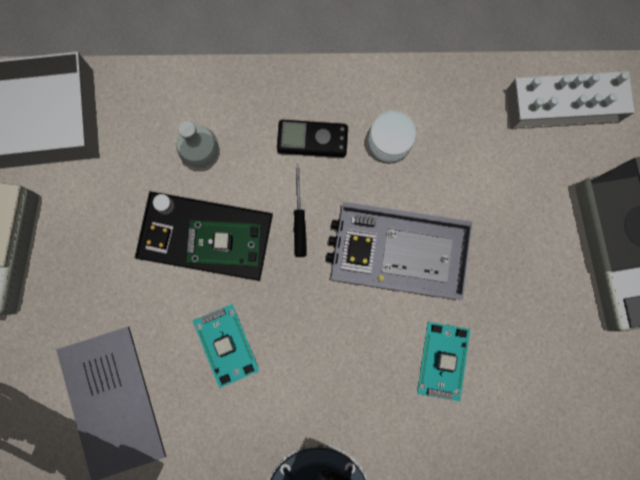

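View pics/wrist0.png

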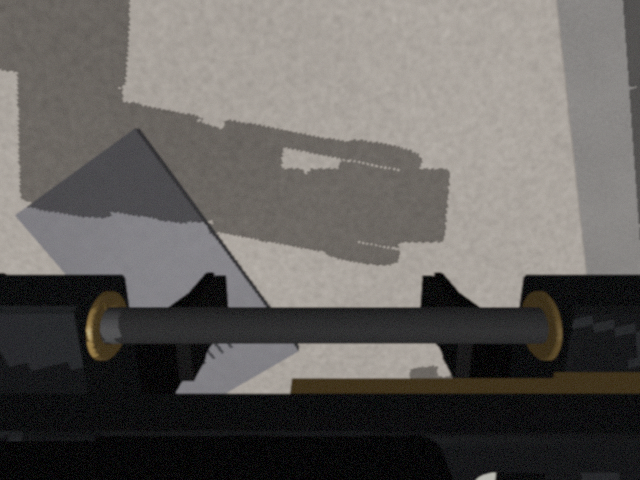

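Run:
```python
import cv2,numpy as np
i=cv2.imread("pics/top0.png")
a=cv2.resize(i[185:285,130:275],None,fx=5.4,fy=5.4,interpolation=cv2.INTER_CUBIC); cv2.imwrite("pics/cb.png",cv2.convertScaleAbs(a,alpha=1.8))
a=cv2.resize(i[195:305,325:475],None,fx=5.2,fy=5.2,interpolation=cv2.INTER_CUBIC); cv2.imwrite("pics/cp.png",cv2.convertScaleAbs(a,alpha=1.5))
```

```text
(no output)
```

View pics/cb.png

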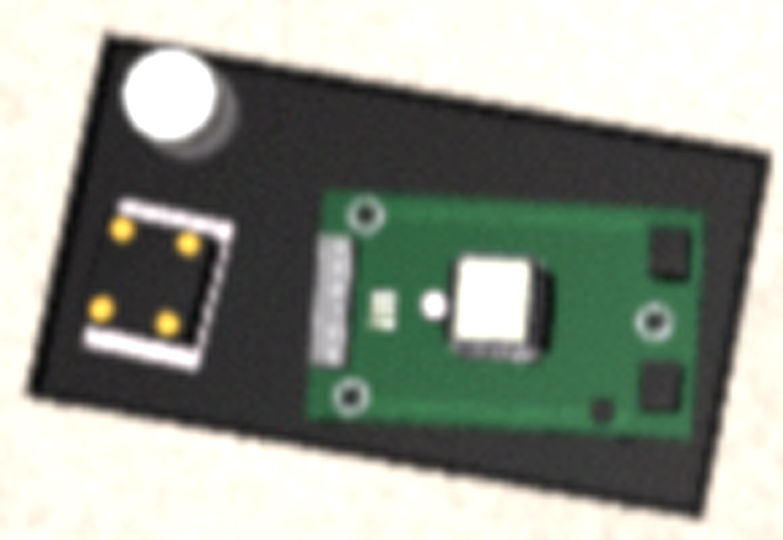

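View pics/cp.png

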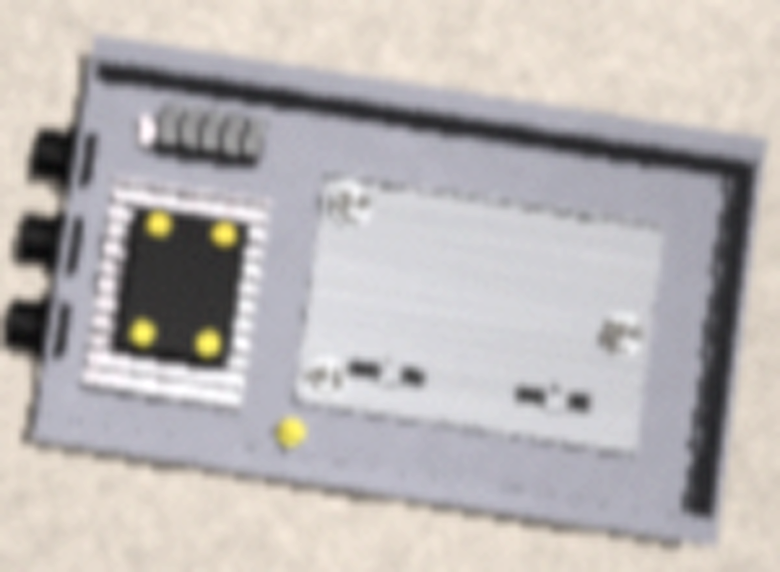

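```bash
cat > h.py <<'E'
import numpy as np,cv2
def ray(c,uv,z):
    K,R,t=c["K"],c["R"],c["t"]
    C=-R.T@t; d=R.T@np.linalg.inv(K)@np.array([uv[0],uv[1],1.]); return C+d*(z-C[2])/d[2]
def proj(c,X):
    p=c["K"]@(c["R"]@np.asarray(X)+c["t"]); return p[:2]/p[2]
def rigid(model,world):
    # 2D fit x,y + yaw
    m=np.array(model)[:,:2];w=np.array(world)[:,:2];mc=m.mean(0);wc=w.mean(0)
    H=(m-mc).T@(w-wc);th=np.arctan2(H[0,1]-H[1,0],H[0,0]+H[1,1])
    Rm=np.array([[np.cos(th),-np.sin(th)],[np.sin(th),np.cos(th)]])
    t=wc-Rm@mc; return t,th,w-(m@Rm.T+t)
E
python3 - <<'E'
from h import *
c=dict(np.load("top0.npz"))
M=[(.058,.036),(.058,-.036),(-.058,0)]
f=lambda p,s,o:((p[0]+.5)/s-.5+o[0],(p[1]+.5)/s-.5+o[1])
hb=[ray(c,f(p,5.4,(130,185)),.0054) for p in [(350,397),(365,214),(653,321)]]
t,th,r=rigid(M,hb);print("board",t,np.degrees(th),np.round(r*1e3,1).tolist())
tr=ray(c,f((491,300),5.4,(130,185)),.0434);print("transformer top",tr)
# pan rim corners approx: outer top z=.042
for p in [(95,40),(765,140),(710,545),(30,440)]: print("rim",ray(c,f(p,5.2,(325,195)),.042))
for z in(.017,.029):
  ps=[ray(c,f(p,5.2,(325,195)),z) for p in [(323,376),(346,202),(620,334)]]
  t,th,r=rigid(M,ps);print("posts",z,t,np.degrees(th),np.round(r*1e3,1).tolist())
print(c["depth"][242,222], "scr",ray(c,(300,235),.013))
E
```

```text
board [0.52572018 0.19249928] 85.98304227154097 [[-0.3, 0.0], [0.2, -0.2], [0.1, 0.1]]
transformer top [0.5254664  0.19264487 0.0434    ]
rim [ 0.60113571 -0.06037362  0.042     ]
rim [ 0.55664298 -0.32626772  0.042     ]
rim [ 0.39630113 -0.29659475  0.042     ]
rim [ 0.44170419 -0.03123122  0.042     ]
posts 0.017 [ 0.49275066 -0.21334296] 80.15312181560546 [[0.3, -0.3], [-0.1, 0.4], [-0.2, -0.1]]
posts 0.029 [ 0.49132004 -0.21137366] 80.15312181560546 [[0.6, -0.7], [-0.5, 0.1], [-0.1, 0.6]]
1.252959 scr [0.53827488 0.0298418  0.013     ]
```

```bash
cat >> h.py <<'E'
from scipy.spatial.transform import Rotation as Ro
def plan(p,yjaw,tilt=None):
    """target TCP p, tool y at world yaw yjaw deg, tool pointing down"""
    from rig import telemetry
    o=telemetry.get_obs();R0=Ro.from_quat(o["tool_rot"])
    a=np.radians(yjaw);y=np.array([np.cos(a),np.sin(a),0]);z=np.array([0,0,-1.]);x=np.cross(y,z)
    R1=Ro.from_matrix(np.c_[x,y,z])
    d=R0.inv().apply(np.asarray(p)-o["position"]);rv=(R0.inv()*R1).as_rotvec(degrees=True)
    print("t%.2f"%o["time"],"pos",np.round(o["position"],4),"jawyaw %.2f"%np.degrees(np.arctan2(*R0.apply([0,1,0])[1::-1])),"tilt z",np.round(R0.apply([0,0,1]),4),"F",np.round(o["ft_force"],2),"w%.4f"%o["grip_width"])
    print("MOVE d mm",np.round(d*1e3,1),"rv deg",np.round(rv,2))
E
python3 -c "
from h import *
plan([.526,.1925,.16],-4.0)"
```

```text
t0.15 pos [0.1663 0.6019 0.2408] jawyaw 74.54 tilt z [-7.0e-04 -1.5e-03 -1.0e+00] F [-0.05 -0.28 -0.53] w0.0873
MOVE d mm [-455.8 -298.6   81.2] rv deg [-9.000e-02  5.000e-02  7.854e+01]
```

step_arm([
  {"dx":-0.045,"dy":-0.03,"dz":0.0,"rz":8},
  {"dx":-0.09,"dy":-0.06,"dz":0.0,"rz":16},
  {"dx":-0.135,"dy":-0.09,"dz":0.0,"rz":24},
  {"dx":-0.18,"dy":-0.12,"dz":0.0,"rz":32},
  {"dx":-0.225,"dy":-0.15,"dz":0.0,"rz":40},
], gripper=0.7, force=20)

```text
invalid input
```

```bash
python3 -c "
from h import *
plan([.526,.1925,.16],-4.0)"
```

```text
t0.15 pos [0.1663 0.6019 0.2408] jawyaw 74.54 tilt z [-7.0e-04 -1.5e-03 -1.0e+00] F [-0.05 -0.28 -0.53] w0.0873
MOVE d mm [-455.8 -298.6   81.2] rv deg [-9.000e-02  5.000e-02  7.854e+01]
```

step_arm([
  {"dx":-0.045,"dy":-0.03,"dz":0.0,"rx":0,"ry":0,"rz":8},
  {"dx":-0.09,"dy":-0.06,"dz":0.0,"rx":0,"ry":0,"rz":16},
  {"dx":-0.135,"dy":-0.09,"dz":0.0,"rx":0,"ry":0,"rz":24},
  {"dx":-0.18,"dy":-0.12,"dz":0.0,"rx":0,"ry":0,"rz":32},
  {"dx":-0.225,"dy":-0.15,"dz":0.0,"rx":0,"ry":0,"rz":40},
], gripper=0.7, force=20)

```text
time: 0.78
position: [0.3441, 0.3959, 0.2409]
tool_rot: [0.467, 0.884, -0.001, 0.0]
ft_force: [0.1, 0.6, -0.4]
grip_width: 0.0613
```

```bash
python3 -c "
from h import *
plan([.526,.1925,.16],-4.0)"
```

```text
t0.78 pos [0.3441 0.3959 0.2409] jawyaw 34.29 tilt z [-7.0e-04 -1.6e-03 -1.0e+00] F [ 0.12  0.6  -0.4 ] w0.0613
MOVE d mm [-270.5   35.8   81. ] rv deg [-0.07  0.08 38.29]
```

step_arm([
  {"dx":-0.054,"dy":0.007,"dz":0.016,"rx":0,"ry":0,"rz":7.7},
  {"dx":-0.108,"dy":0.014,"dz":0.032,"rx":0,"ry":0,"rz":15.3},
  {"dx":-0.162,"dy":0.0215,"dz":0.048,"rx":0,"ry":0,"rz":23},
  {"dx":-0.216,"dy":0.0286,"dz":0.065,"rx":0,"ry":0,"rz":30.6},
  {"dx":-0.2705,"dy":0.0358,"dz":0.081,"rx":-0.07,"ry":0.08,"rz":38.3},
])

```text
time: 1.4
position: [0.5269, 0.1911, 0.1593]
tool_rot: [0.733, 0.68, 0.0, -0.0]
ft_force: [0.2, 0.2, 0.7]
grip_width: 0.0611
```

```bash
python3 -c "
from h import *
plan([.5257,.1925,.0274],-4.0)
from rig import viewer
c=viewer.camera('wrist');cv2.imwrite('pics/w1.png',c['img']);np.savez('w1.npz',**c)
c=viewer.camera('top');cv2.imwrite('pics/t1.png',c['img'])
"
```

```text
t1.40 pos [0.5269 0.1911 0.1593] jawyaw -4.27 tilt z [-2.e-04  3.e-04 -1.e+00] F [0.17 0.23 0.68] w0.0611
MOVE d mm [  1.3  -1.3 131.9] rv deg [-0.01 -0.01 -0.27]
```

View pics/w1.png

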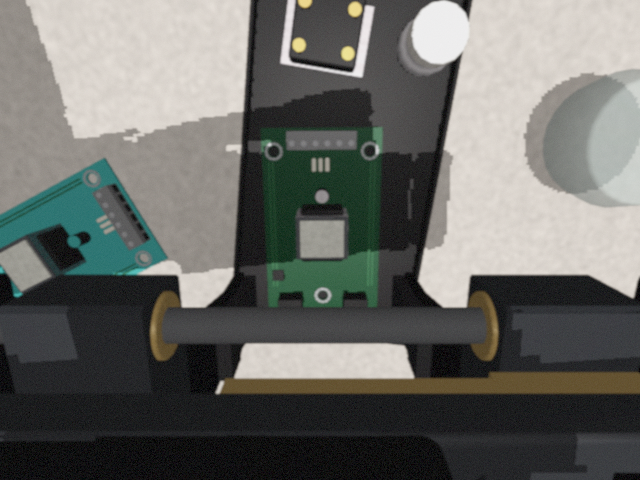

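The wrist view shows the green board with hole A at (273,151), B at (370,150), C at (323,295), and the transformer top at (322,235). The turquoise lookalike is at left (50,240).

```bash
python3 -c "
from h import *
c=dict(np.load('w1.npz'));M=[(.058,.036),(.058,-.036),(-.058,0)]
t,th,r=rigid(M,[ray(c,p,.0054) for p in [(273.5,151),(370,150),(323,295.5)]]);print(t,np.degrees(th),np.round(r*1e3,1).tolist())
print(ray(c,(322,235),.0434))
"
```

```text
[0.52648798 0.1910356 ] 86.19979774711211 [[-0.1, 0.3], [0.2, 0.4], [-0.1, -0.6]]
[0.52658908 0.19383675 0.0434    ]
```

step_arm([
  {"dx":0.001,"dy":-0.001,"dz":0.04,"rx":0,"ry":0,"rz":-0.2},
  {"dx":0.001,"dy":-0.001,"dz":0.08,"rx":0,"ry":0,"rz":-0.2},
  {"dx":0.001,"dy":-0.001,"dz":0.11,"rx":0,"ry":0,"rz":-0.2},
  {"dx":0.001,"dy":-0.001,"dz":0.125,"rx":0,"ry":0,"rz":-0.2},
  {"dx":0.001,"dy":-0.001,"dz":0.131,"rx":0,"ry":0,"rz":-0.2},
])

```text
time: 2.12
position: [0.5286, 0.1896, 0.0269]
tool_rot: [0.732, 0.681, -0.0, 0.001]
ft_force: [-0.1, -0.1, 0.1]
grip_width: 0.0607
```

```bash
python3 -c "
from h import *
plan([.526,.192,.0279],-4.0)
from rig import viewer
c=viewer.camera('wrist');cv2.imwrite('pics/w2.png',c['img']);np.savez('w2.npz',**c)
"
```

```text
t2.12 pos [0.5286 0.1896 0.0269] jawyaw -4.18 tilt z [ 4.0e-04 -1.3e-03 -1.0e+00] F [-0.09 -0.05  0.08] w0.0607
MOVE d mm [ 2.2 -2.7 -1. ] rv deg [ 0.03  0.07 -0.18]
```

View pics/w2.png

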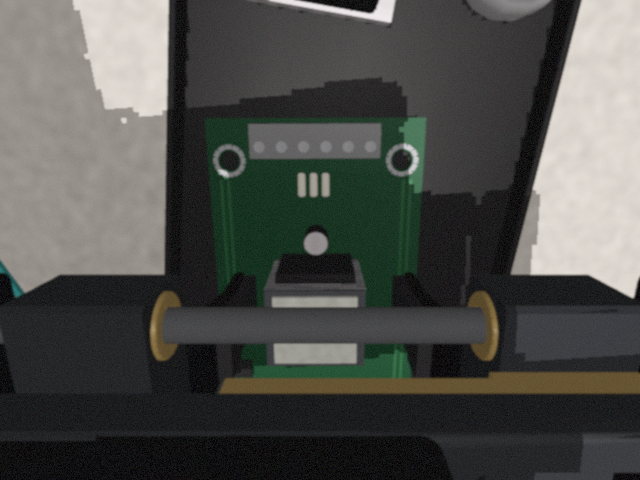

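step_arm([
  {"dx":0.0022,"dy":-0.0027,"dz":-0.001,"rx":0,"ry":0,"rz":-0.2},
  {"dx":0.0022,"dy":-0.0027,"dz":-0.001,"rx":0,"ry":0,"rz":-0.2},
  {"dx":0.0022,"dy":-0.0027,"dz":-0.001,"rx":0,"ry":0,"rz":-0.2},
  {"dx":0.0022,"dy":-0.0027,"dz":-0.001,"rx":0,"ry":0,"rz":-0.2},
  {"dx":0.0022,"dy":-0.0027,"dz":-0.001,"rx":0,"ry":0,"rz":-0.2},
])

```text
time: 2.8
position: [0.5263, 0.1919, 0.028]
tool_rot: [0.731, 0.682, -0.0, 0.001]
ft_force: [0.4, -0.3, 1.0]
grip_width: 0.0609
```

```bash
python3 -c "
from h import *
plan([.526,.192,.0279],-4.0)
c=dict(np.load('w2.npz'))
a,b=[ray(c,p,.0054) for p in [(229,160),(402,160)]];print(a,b)
m=(a+b)/2;d=a-b;yaw=np.degrees(np.arctan2(d[1],d[0]))-90;print('yaw',yaw,'ctr',m[:2]-.058*np.array([np.cos(np.radians(yaw)),np.sin(np.radians(yaw))]),np.hypot(*d[:2]))
"
```

```text
t2.80 pos [0.5263 0.1919 0.028 ] jawyaw -3.99 tilt z [ 9.0e-04 -1.2e-03 -1.0e+00] F [ 0.37 -0.26  1.03] w0.0609
MOVE d mm [ 0.1 -0.3  0.1] rv deg [0.06 0.06 0.01]
[0.49419643 0.25176491 0.0054    ] [0.56628038 0.24649984 0.0054    ]
yaw 85.82249281040632 ctr [0.5260133  0.19128647] 0.07227598070955832
```

step_arm([
  {"dx":0,"dy":0,"dz":0,"rx":0,"ry":0,"rz":0},
  {"dx":0,"dy":0,"dz":0,"rx":0,"ry":0,"rz":0},
  {"dx":0,"dy":0,"dz":0,"rx":0,"ry":0,"rz":0},
  {"dx":0,"dy":0,"dz":0,"rx":0,"ry":0,"rz":0},
  {"dx":0,"dy":0,"dz":0,"rx":0,"ry":0,"rz":0},
], gripper=0.2, force=15)

```text
time: 3.42
position: [0.526, 0.1919, 0.028]
tool_rot: [0.731, 0.682, -0.0, 0.001]
ft_force: [-0.7, -0.1, -0.5]
grip_width: 0.0358
```

step_arm([
  {"dx":0,"dy":0,"dz":-0.015,"rx":0,"ry":0,"rz":0},
  {"dx":0,"dy":0,"dz":-0.035,"rx":0,"ry":0,"rz":0},
  {"dx":0,"dy":0,"dz":-0.06,"rx":0,"ry":0,"rz":0},
  {"dx":0,"dy":0,"dz":-0.085,"rx":0,"ry":0,"rz":0},
  {"dx":0,"dy":0,"dz":-0.1,"rx":0,"ry":0,"rz":0},
])

```text
time: 4.05
position: [0.5264, 0.1921, 0.1297]
tool_rot: [0.731, 0.682, 0.001, 0.001]
ft_force: [0.7, 1.1, -3.7]
grip_width: 0.0361
```

```bash
python3 -c "
from h import *
from rig import viewer
c=viewer.camera('wrist');cv2.imwrite('pics/w3.png',c['img']);np.savez('w3.npz',**c)
plan([.4922,-.2145,.13],-9.85)
"
```

```text
t4.10 pos [0.5272 0.1923 0.1311] jawyaw -3.98 tilt z [ 4.6e-03 -6.0e-04 -1.0e+00] F [ 0.92  0.55 -0.94] w0.0364
MOVE d mm [-408.2   -6.6    1.1] rv deg [0.27 0.   5.87]
```

View pics/w3.png

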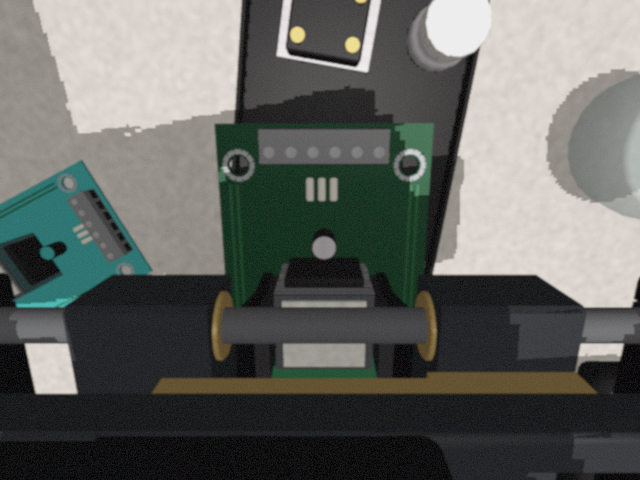

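```bash
python3 -c "
from h import *
c=dict(np.load('w3.npz'))
a,b=[ray(c,p,.1311-.0226) for p in [(238.5,165),(410,165)]];print(a,b)
m=(a+b)/2;d=a-b;yaw=np.degrees(np.arctan2(d[1],d[0]))-90;print('yaw',yaw,'ctr',m[:2]-.058*np.array([np.cos(np.radians(yaw)),np.sin(np.radians(yaw))]),np.hypot(*d[:2]))
"
```

```text
[0.49562525 0.25182948 0.1085    ] [0.56720853 0.24682793 0.1085    ]
yaw 86.00321095898698 ctr [0.52737426 0.19146976] 0.0717577989942486
```

Run:
```python
import cv2,numpy as np
i=cv2.imread("pics/side0.png")
a=cv2.resize(i[165:250,270:375],None,fx=7,fy=7,interpolation=cv2.INTER_CUBIC); cv2.imwrite("pics/cs.png",cv2.convertScaleAbs(a,alpha=1.8))
i=cv2.imread("pics/t1.png")
a=cv2.resize(i[195:305,325:475],None,fx=5.2,fy=5.2,interpolation=cv2.INTER_CUBIC); cv2.imwrite("pics/cp1.png",cv2.convertScaleAbs(a,alpha=1.0))
```

```text
(no output)
```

View pics/cs.png

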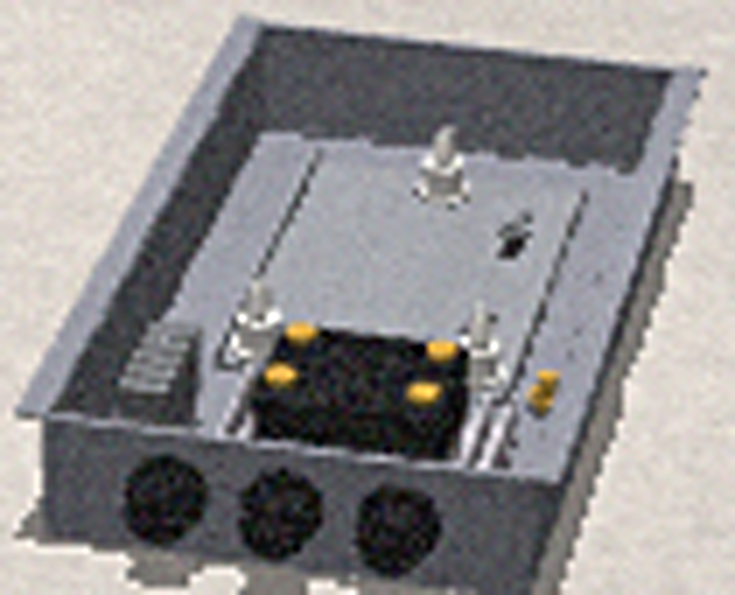

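View pics/cp1.png

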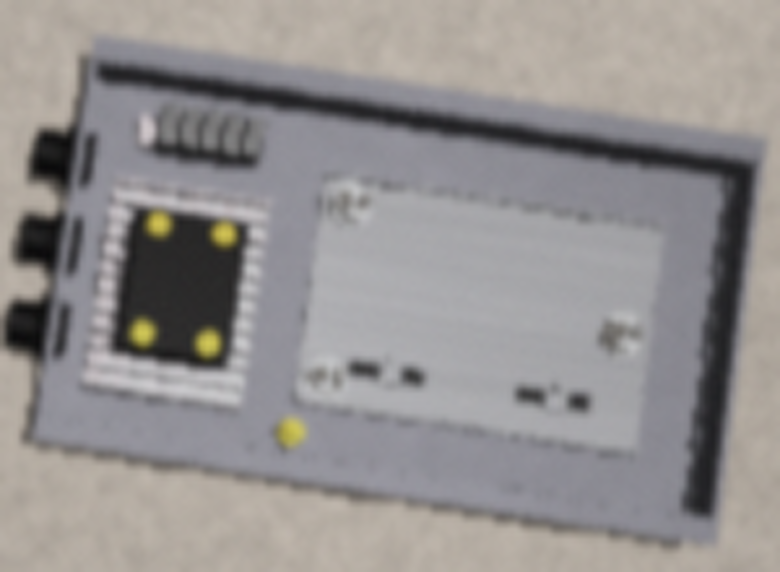

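Run:
```python
from h import *
c=dict(np.load("side0.npz"));ct=dict(np.load("top0.npz"))
M=[(.058,.036),(.058,-.036),(-.058,0)]
f=lambda p,s,o:((p[0]+.5)/s-.5+o[0],(p[1]+.5)/s-.5+o[1])
tips=[(480,305),(259,284),(445,129)]
t,th,r=rigid(M,[ray(c,f(p,7,(270,165)),.029) for p in tips]);print("side tips",t,np.degrees(th),np.round(r*1e3,1).tolist())
sh=[(485,346),(257,318),(443,168)]
t,th,r=rigid(M,[ray(c,f(p,7,(270,165)),.017) for p in sh]);print("side shoulders",t,np.degrees(th),np.round(r*1e3,1).tolist())
# predict pixel in top crop for hypothesis
a=np.radians(80.15);Rm=np.array([[np.cos(a),-np.sin(a)],[np.sin(a),np.cos(a)]])
for m in M:
  for z in(.017,.029):
    p=proj(ct,np.r_[Rm@m+[.4928,-.2133],z]);print(z,np.round((p-[325,195]+.5)*5.2-.5))
```

```text
side tips [ 0.49438308 -0.21689027] 80.86483180596319 [[0.8, -1.8], [0.1, 1.5], [-0.9, 0.3]]
side shoulders [ 0.49381439 -0.21315923] 80.41097125361688 [[-1.1, -0.9], [0.8, -1.1], [0.3, 1.9]]
0.017 [322. 377.]
0.029 [326. 374.]
0.017 [347. 202.]
0.029 [351. 197.]
0.017 [620. 333.]
0.029 [626. 330.]
```

```bash
python3 -c "
from h import *
plan([.4726,-.3317,.16],-9.85)
"
```

```text
t4.10 pos [0.5272 0.1923 0.1311] jawyaw -3.98 tilt z [ 4.6e-03 -6.0e-04 -1.0e+00] F [ 0.92  0.55 -0.94] w0.0364
MOVE d mm [-526.5  -17.9  -28.9] rv deg [0.27 0.   5.87]
```

step_arm([
  {"dx":-0.04,"dy":-0.001,"dz":-0.006,"rx":0,"ry":0,"rz":0.6},
  {"dx":-0.09,"dy":-0.003,"dz":-0.012,"rx":0,"ry":0,"rz":1.2},
  {"dx":-0.145,"dy":-0.005,"dz":-0.018,"rx":0,"ry":0,"rz":1.8},
  {"dx":-0.2,"dy":-0.007,"dz":-0.024,"rx":0,"ry":0,"rz":2.4},
  {"dx":-0.255,"dy":-0.009,"dz":-0.029,"rx":0,"ry":0,"rz":3},
])

```text
time: 4.72
position: [0.4998, -0.063, 0.16]
tool_rot: [0.749, 0.663, 0.001, 0.002]
ft_force: [1.3, 0.4, -2.7]
grip_width: 0.0359
```

```bash
python3 -c "
from h import *
plan([.4726,-.3317,.16],-9.85)
"
```

```text
t4.72 pos [ 0.4998 -0.063   0.16  ] jawyaw -6.99 tilt z [ 4.3e-03 -4.0e-04 -1.0e+00] F [ 1.33  0.4  -2.71] w0.0359
MOVE d mm [-270.     5.7   -0. ] rv deg [ 0.25 -0.01  2.86]
```

step_arm([
  {"dx":-0.055,"dy":0.001,"dz":0,"rx":0,"ry":0,"rz":0.6},
  {"dx":-0.11,"dy":0.002,"dz":0,"rx":0.1,"ry":0,"rz":1.2},
  {"dx":-0.165,"dy":0.0035,"dz":0,"rx":0.2,"ry":0,"rz":1.8},
  {"dx":-0.22,"dy":0.0046,"dz":0,"rx":0.25,"ry":0,"rz":2.4},
  {"dx":-0.27,"dy":0.0057,"dz":0,"rx":0.25,"ry":0,"rz":2.86},
])

```text
time: 5.35
position: [0.4718, -0.3335, 0.1594]
tool_rot: [0.766, 0.643, 0.0, -0.001]
ft_force: [0.8, 1.0, -3.5]
grip_width: 0.036
```

```bash
python3 -c "
from h import *
from rig import viewer
viewer.camera('wrist');viewer.camera('wrist')
plan([.4726,-.3317,.16],-9.85)
c=viewer.camera('wrist');cv2.imwrite('pics/w4.png',c['img']);np.savez('w4.npz',**c)
"
```

```text
t5.45 pos [ 0.4727 -0.3383  0.1599] jawyaw -10.15 tilt z [ 0.0027 -0.005  -1.    ] F [-0.74  0.33 -3.09] w0.0361
MOVE d mm [ 6.5 -1.2 -0.1] rv deg [ 0.2   0.26 -0.3 ]
```

View pics/w4.png

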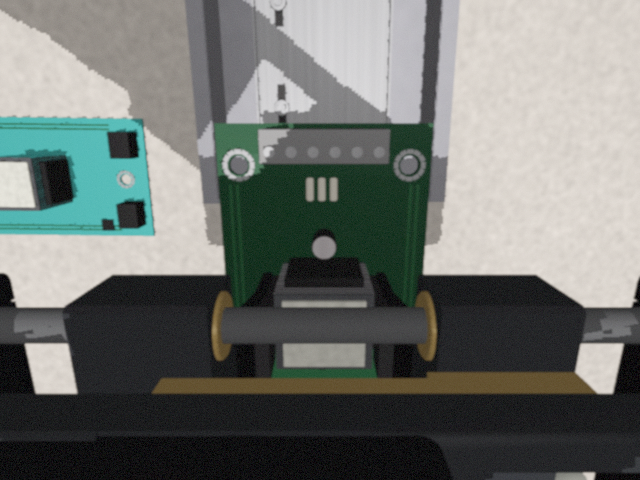

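step_arm([
  {"dx":0.012,"dy":-0.001,"dz":0,"rx":0.2,"ry":0.2,"rz":-0.3},
  {"dx":0.026,"dy":-0.001,"dz":0,"rx":0.2,"ry":0.2,"rz":-0.3},
  {"dx":0.04,"dy":-0.001,"dz":0,"rx":0.2,"ry":0.2,"rz":-0.3},
  {"dx":0.052,"dy":-0.001,"dz":0,"rx":0.2,"ry":0.2,"rz":-0.3},
  {"dx":0.058,"dy":-0.001,"dz":0,"rx":0.2,"ry":0.2,"rz":-0.3},
])

```text
time: 6.12
position: [0.4815, -0.2757, 0.1596]
tool_rot: [0.764, 0.645, 0.0, -0.002]
ft_force: [-0.5, 0.4, -3.7]
grip_width: 0.0359
```

```bash
python3 -c "
from h import *
from rig import viewer
viewer.camera('wrist');viewer.camera('wrist')
plan([.493,-.2135,.08],-9.85)
c=viewer.camera('wrist');cv2.imwrite('pics/w5.png',c['img']);np.savez('w5.npz',**c)
cv2.imwrite('pics/w5c.png',cv2.resize(c['img'][0:190,180:460],None,fx=2.85,fy=2.85,interpolation=cv2.INTER_CUBIC))
"
```

```text
t6.22 pos [ 0.4815 -0.2763  0.1595] jawyaw -9.71 tilt z [-0.0025  0.0036 -1.    ] F [ 0.49 -0.96 -3.01] w0.0362
MOVE d mm [63.6  1.  79.7] rv deg [-0.18 -0.18  0.14]
```

View pics/w5c.png

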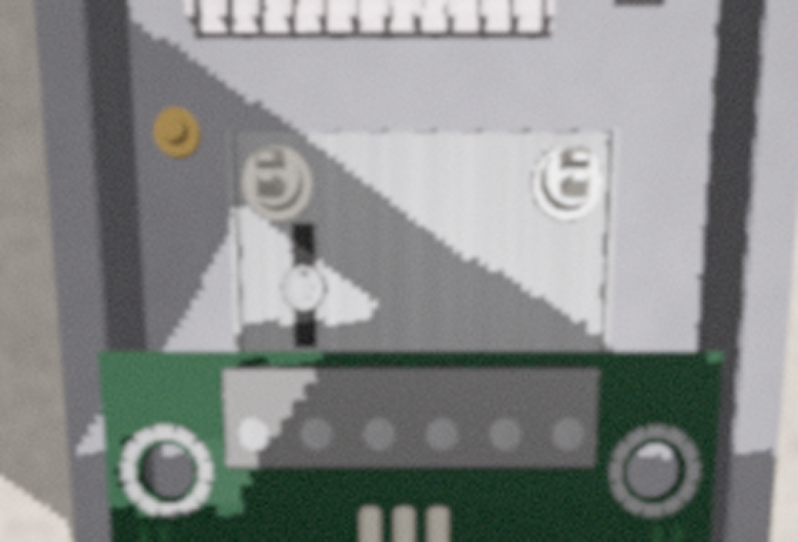

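```bash
python3 -c "
from h import *
c=dict(np.load('w5.npz'))
f=lambda p:((p[0]+.5)/2.85-.5+180,(p[1]+.5)/2.85-.5)
def fit(a,b):
  m=(a+b)/2;d=a-b;yaw=np.degrees(np.arctan2(d[1],d[0]))-90;print('yaw',yaw,'ctr',m[:2]-.058*np.array([np.cos(np.radians(yaw)),np.sin(np.radians(yaw))]),'mid',m,np.hypot(*d[:2]))
fit(*[ray(c,f(p),.017) for p in [(276,184),(570,184)]])
fit(*[ray(c,f(p),.1595-.0226) for p in [(166.5,471),(654,470)]])
"
```

```text
yaw 80.25175663972044 ctr [ 0.49443566 -0.21902426] mid [ 0.50425618 -0.16186171  0.017     ] 0.07044194734142947
yaw 80.42080143110928 ctr [ 0.48211198 -0.2768629 ] mid [ 0.4917638  -0.21967162  0.1369    ] 0.07227492451657966
```

```bash
python3 -c "
from h import *
c=dict(np.load('w5.npz'))
print(-c['R'].T@c['t'])
i=c['img'][35:90,255:400];cv2.imwrite('pics/w5d.png',cv2.resize(i,None,fx=5.5,fy=5.5,interpolation=cv2.INTER_CUBIC))
f=lambda p:((p[0]+.5)/2.85-.5+180,(p[1]+.5)/2.85-.5)
for z in (.004,.0085,.017):
  a,b=[ray(c,f(p),z) for p in [(276,184),(570,184)]]
  m=(a+b)/2;d=a-b;yaw=np.radians(80.2);print(z,'ctr',m[:2]-.058*np.array([np.cos(yaw),np.sin(yaw)]),np.hypot(*d[:2]))
print(np.round(c['depth'][50:80:3,270:285:3],4)); print(np.round(c['depth'][30,300:320:5],4))
"
```

```text
[ 0.49450669 -0.20810701  0.30317852]
0.004 ctr [ 0.49482691 -0.21691462] 0.07364185662322532
0.0085 ctr [ 0.4946736 -0.2176418] 0.07253419571798822
0.017 ctr [ 0.49438402 -0.21901537] 0.07044194734142947
[[0.2738 0.2738 0.274  0.2743 0.2728]
 [0.2516 0.2518 0.2553 0.2629 0.2734]
 [0.2541 0.2524 0.2542 0.2609 0.263 ]
 [0.2638 0.2649 0.2639 0.2626 0.2637]
 [0.2547 0.2526 0.2543 0.2643 0.2645]
 [0.2577 0.2564 0.255  0.2602 0.2634]
 [0.261  0.2611 0.2614 0.2618 0.2645]
 [0.274  0.2656 0.2654 0.2672 0.2726]
 [0.2756 0.2767 0.275  0.2756 0.2748]
 [0.2785 0.2788 0.279  0.2775 0.2778]]
[0.2718 0.2723 0.2721 0.272 ]
```

View pics/w5d.png

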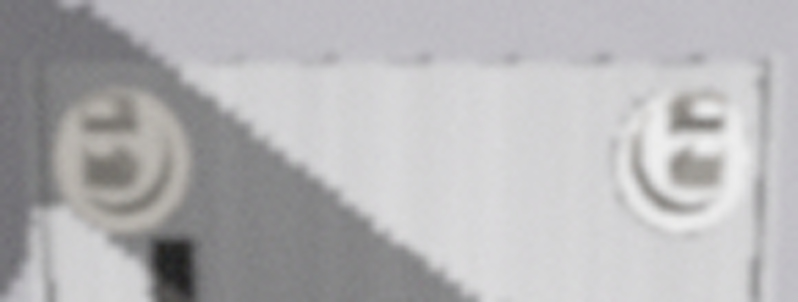

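```bash
python3 -c "
from h import *
def cloud(c,u0,u1,v0,v1):
  v,u=np.mgrid[v0:v1,u0:u1];z=c['depth'][v0:v1,u0:u1]
  P=np.stack([(u-c['K'][0,2])/c['K'][0,0]*z,(v-c['K'][1,2])/c['K'][1,1]*z,z],-1).reshape(-1,3)[z.ravel()>0]
  return (P-c['t'])@c['R']
c=dict(np.load('w5.npz'))
for n,g in (('A',(260,295,45,82)),('B',(362,397,45,82)),('holeA',(222,255,148,182)),('plate',(300,350,70,90)),('floorpan',(300,360,20,35))):
  P=cloud(c,*g);print(n,np.percentile(P[:,2],[5,25,50,75,95]).round(4))
  for lo,hi in((.013,.0195),(.021,.034)):
    q=P[(P[:,2]>lo)&(P[:,2]<hi)]
    if len(q)>5: print('  ',lo,len(q),q.mean(0).round(4),((q.min(0)+q.max(0))/2).round(4),(q.max(0)-q.min(0)).round(4))
ct=dict(np.load('top0.npz'))
for n,u,v in (('A',387,267),('B',391.5,234),('C',444,259)):
  P=cloud(ct,u-6,u+7,v-6,v+7) if 0 else cloud(ct,int(u)-6,int(u)+7,v-6,v+7);print(n,np.percentile(P[:,2],[5,25,50,75,95,100]).round(4))
"
```

```text
A [0.0042 0.0051 0.0063 0.015  0.0256]
   0.013 182 [ 0.4692 -0.1547  0.0171] [ 0.4688 -0.154   0.0163] [0.0129 0.013  0.0064]
   0.021 130 [ 0.4691 -0.1549  0.0257] [ 0.4688 -0.1542  0.0259] [0.0072 0.0108 0.0095]
B [0.0038 0.0051 0.0062 0.015  0.0259]
   0.013 179 [ 0.5388 -0.1668  0.0171] [ 0.5395 -0.1659  0.0164] [0.0126 0.0132 0.0062]
   0.021 130 [ 0.539  -0.1667  0.0259] [ 0.5394 -0.1661  0.0255] [0.0067 0.0106 0.0089]
holeA [0.0028 0.1362 0.1374 0.138  0.1387]
plate [0.0039 0.0047 0.0052 0.0057 0.0064]
floorpan [0.0019 0.0027 0.0032 0.0037 0.0045]
A [0.0011 0.0038 0.0067 0.0104 0.0248 0.0334]
B [0.0011 0.004  0.0059 0.0099 0.0244 0.0299]
C [0.0014 0.0043 0.0062 0.0087 0.024  0.0318]
```

```bash
python3 -c "
from h import *
plan([.4932,-.2150,.065],-9.8)
"
```

```text
t6.28 pos [ 0.4815 -0.2771  0.1596] jawyaw -9.74 tilt z [-0.0022  0.003  -1.    ] F [-0.53 -0.01 -3.62] w0.0360
MOVE d mm [62.9  1.3 94.8] rv deg [-0.15 -0.15  0.06]
```

step_arm([
  {"dx":0.02,"dy":0.0005,"dz":0,"rx":-0.15,"ry":-0.15,"rz":0},
  {"dx":0.045,"dy":0.001,"dz":0.01,"rx":-0.15,"ry":-0.15,"rz":0},
  {"dx":0.058,"dy":0.0013,"dz":0.035,"rx":-0.15,"ry":-0.15,"rz":0},
  {"dx":0.0629,"dy":0.0013,"dz":0.065,"rx":-0.15,"ry":-0.15,"rz":0},
  {"dx":0.0629,"dy":0.0013,"dz":0.085,"rx":-0.15,"ry":-0.15,"rz":0},
])

```text
time: 6.9
position: [0.4929, -0.2134, 0.0736]
tool_rot: [0.764, 0.645, -0.0, -0.001]
ft_force: [0.7, -0.7, -2.7]
grip_width: 0.0356
```

```bash
python3 -c "
from h import *
plan([.4932,-.2150,.062],-9.8)
"
```

```text
t6.90 pos [ 0.4929 -0.2134  0.0736] jawyaw -9.71 tilt z [-0.0013  0.0013 -1.    ] F [ 0.72 -0.65 -2.71] w0.0356
MOVE d mm [-1.5  0.6 11.6] rv deg [-0.09 -0.06  0.09]
```

step_arm([
  {"dx":-0.0008,"dy":0.0003,"dz":0.004,"rx":-0.1,"ry":-0.06,"rz":0.1},
  {"dx":-0.0015,"dy":0.0006,"dz":0.008,"rx":-0.1,"ry":-0.06,"rz":0.1},
  {"dx":-0.0015,"dy":0.0006,"dz":0.0115,"rx":-0.1,"ry":-0.06,"rz":0.1},
  {"dx":-0.0015,"dy":0.0006,"dz":0.0115,"rx":-0.1,"ry":-0.06,"rz":0.1},
  {"dx":-0.0015,"dy":0.0006,"dz":0.0115,"rx":-0.1,"ry":-0.06,"rz":0.1},
])

```text
time: 7.52
position: [0.4934, -0.2152, 0.0626]
tool_rot: [0.765, 0.644, 0.0, 0.001]
ft_force: [0.2, -0.2, -2.7]
grip_width: 0.0359
```

```bash
python3 -c "
from h import *
from rig import viewer
plan([.4932,-.2150,.06],-9.8)
c=viewer.camera('wrist');cv2.imwrite('pics/w6.png',c['img']);np.savez('w6.npz',**c)
cv2.imwrite('pics/w6c.png',cv2.resize(c['img'][120:220,215:435],None,fx=3.6,fy=3.6,interpolation=cv2.INTER_CUBIC))
plan([.4932,-.2150,.06],-9.8)
"
```

```text
t7.53 pos [ 0.4934 -0.2152  0.0626] jawyaw -9.82 tilt z [ 9.e-04 -5.e-04 -1.e+00] F [ 0.22 -0.16 -2.75] w0.0359
MOVE d mm [ 0.2 -0.2  2.6] rv deg [ 0.06  0.02 -0.02]
t7.58 pos [ 0.4934 -0.2152  0.0625] jawyaw -9.82 tilt z [ 9.e-04 -4.e-04 -1.e+00] F [ 0.05 -0.45 -4.14] w0.0358
MOVE d mm [ 0.2 -0.2  2.5] rv deg [ 0.05  0.02 -0.02]
```

View pics/w6c.png

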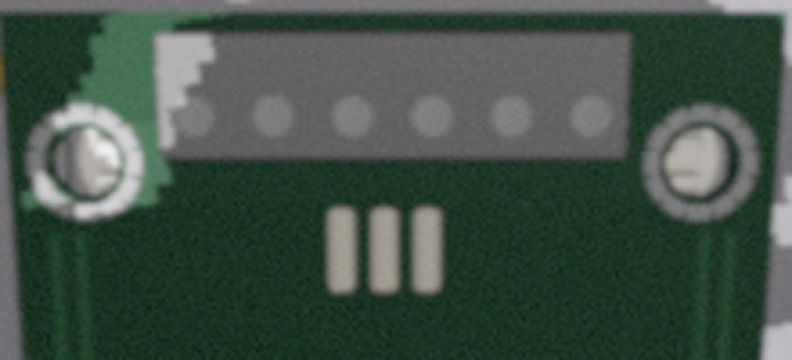

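step_arm([
  {"dx":-0.0005,"dy":0,"dz":0.002,"rx":0,"ry":0,"rz":0},
  {"dx":-0.0005,"dy":0,"dz":0.004,"rx":0,"ry":0,"rz":0},
  {"dx":-0.0005,"dy":0,"dz":0.006,"rx":0,"ry":0,"rz":0},
  {"dx":-0.0005,"dy":0,"dz":0.008,"rx":0,"ry":0,"rz":0},
  {"dx":-0.0005,"dy":0,"dz":0.009,"rx":0,"ry":0,"rz":0},
])

```text
time: 8.2
position: [0.4932, -0.2156, 0.0533]
tool_rot: [0.765, 0.644, 0.0, 0.0]
ft_force: [0.2, -0.9, -3.0]
grip_width: 0.0358
```

step_arm([
  {"dx":0,"dy":0,"dz":0.0005,"rx":0,"ry":0,"rz":0},
  {"dx":0,"dy":0,"dz":0.001,"rx":0,"ry":0,"rz":0},
  {"dx":0,"dy":0,"dz":0.0015,"rx":0,"ry":0,"rz":0},
  {"dx":0,"dy":0,"dz":0.002,"rx":0,"ry":0,"rz":0},
  {"dx":0,"dy":0,"dz":0.002,"rx":0,"ry":0,"rz":0},
])

```text
time: 8.82
position: [0.4933, -0.2158, 0.0514]
tool_rot: [0.765, 0.644, 0.0, 0.001]
ft_force: [0.4, -1.2, -3.2]
grip_width: 0.0357
```

```bash
python3 -c "
from h import *
from rig import viewer
c=viewer.camera('wrist');cv2.imwrite('pics/w7.png',c['img']);np.savez('w7.npz',**c)
cv2.imwrite('pics/w7c.png',cv2.resize(c['img'][120:220,215:435],None,fx=3.6,fy=3.6,interpolation=cv2.INTER_CUBIC))
plan([.4932,-.2155,.05],-9.8)
"
```

```text
t8.88 pos [ 0.4933 -0.2158  0.0514] jawyaw -9.82 tilt z [ 9.e-04 -6.e-04 -1.e+00] F [ 0.46 -0.37 -2.37] w0.0359
MOVE d mm [ 0.3 -0.2  1.4] rv deg [ 0.06  0.03 -0.02]
```

View pics/w7c.png

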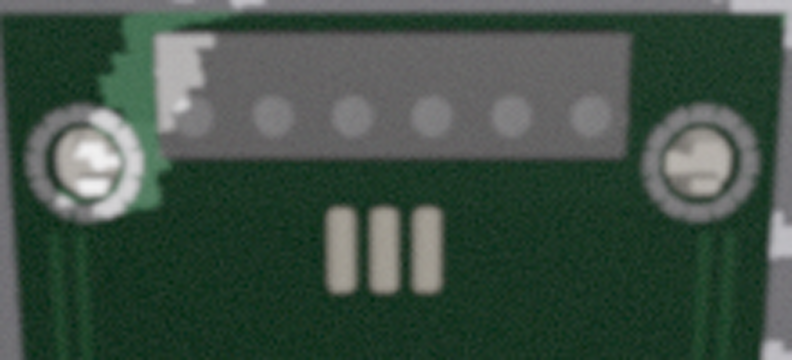

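step_arm([
  {"dx":0,"dy":0,"dz":0.0005,"rx":0,"ry":0,"rz":0},
  {"dx":0,"dy":0,"dz":0.001,"rx":0,"ry":0,"rz":0},
  {"dx":0,"dy":0,"dz":0.0015,"rx":0,"ry":0,"rz":0},
  {"dx":0,"dy":0,"dz":0.002,"rx":0,"ry":0,"rz":0},
  {"dx":0,"dy":0,"dz":0.002,"rx":0,"ry":0,"rz":0},
])

```text
time: 9.5
position: [0.4936, -0.2162, 0.0495]
tool_rot: [0.765, 0.644, 0.0, 0.001]
ft_force: [-0.5, -1.8, -1.3]
grip_width: 0.0361
```

```bash
python3 -c "
from h import *
for i in range(2): plan([.4932,-.2155,.05],-9.8)
"
```

```text
t9.50 pos [ 0.4936 -0.2162  0.0495] jawyaw -9.82 tilt z [ 0.0015 -0.0013 -1.    ] F [-0.47 -1.81 -1.27] w0.0361
MOVE d mm [ 0.6 -0.5 -0.5] rv deg [ 0.1   0.06 -0.02]
t9.50 pos [ 0.4936 -0.2162  0.0495] jawyaw -9.82 tilt z [ 0.0015 -0.0013 -1.    ] F [-0.47 -1.81 -1.27] w0.0361
MOVE d mm [ 0.6 -0.5 -0.5] rv deg [ 0.1   0.06 -0.02]
```

step_arm([
  {"dx":0.0004,"dy":-0.0003,"dz":0.0003,"rx":0.1,"ry":0.06,"rz":0},
  {"dx":0.0004,"dy":-0.0003,"dz":0.0006,"rx":0.1,"ry":0.06,"rz":0},
  {"dx":0.0004,"dy":-0.0003,"dz":0.001,"rx":0.1,"ry":0.06,"rz":0},
  {"dx":0.0004,"dy":-0.0003,"dz":0.001,"rx":0.1,"ry":0.06,"rz":0},
  {"dx":0.0004,"dy":-0.0003,"dz":0.001,"rx":0.1,"ry":0.06,"rz":0},
])

```text
time: 10.12
position: [0.4937, -0.2161, 0.0488]
tool_rot: [0.765, 0.644, 0.0, 0.001]
ft_force: [-0.9, -3.8, 2.6]
grip_width: 0.0355
```

```bash
python3 -c "
from h import *
plan([.4932,-.2155,.05],-9.8)
"
```

```text
t10.12 pos [ 0.4937 -0.2161  0.0488] jawyaw -9.82 tilt z [ 8.e-04 -6.e-04 -1.e+00] F [-0.93 -3.77  2.6 ] w0.0355
MOVE d mm [ 0.5 -0.6 -1.2] rv deg [ 0.05  0.03 -0.02]
```

step_arm([
  {"dx":-0.0004,"dy":0,"dz":0,"rx":0,"ry":0,"rz":0},
  {"dx":-0.0004,"dy":0,"dz":0,"rx":0,"ry":0,"rz":0},
  {"dx":-0.0004,"dy":0,"dz":0,"rx":0,"ry":0,"rz":0},
  {"dx":-0.0004,"dy":0,"dz":0,"rx":0,"ry":0,"rz":0},
  {"dx":-0.0004,"dy":0,"dz":0,"rx":0,"ry":0,"rz":0},
], gripper=0.65)

```text
time: 10.75
position: [0.4936, -0.2163, 0.0487]
tool_rot: [0.765, 0.644, 0.0, 0.0]
ft_force: [0.6, -0.7, 0.2]
grip_width: 0.0562
```

step_arm([
  {"dx":0,"dy":0,"dz":-0.01,"rx":0,"ry":0,"rz":0},
  {"dx":0,"dy":0,"dz":-0.025,"rx":0,"ry":0,"rz":0},
  {"dx":0,"dy":0,"dz":-0.05,"rx":0,"ry":0,"rz":0},
  {"dx":0,"dy":0,"dz":-0.07,"rx":0,"ry":0,"rz":0},
  {"dx":0,"dy":0,"dz":-0.08,"rx":0,"ry":0,"rz":0},
])

```text
time: 11.38
position: [0.4942, -0.2167, 0.1308]
tool_rot: [0.765, 0.644, 0.0, 0.002]
ft_force: [0.2, 0.3, -0.1]
grip_width: 0.0565
```

```bash
python3 -c "
from h import *
from rig import viewer
c=viewer.camera('wrist');cv2.imwrite('pics/w8.png',c['img']);np.savez('w8.npz',**c)
c=viewer.camera('side');cv2.imwrite('pics/s8.png',cv2.convertScaleAbs(cv2.resize(c['img'][150:250,260:385],None,fx=6,fy=6,interpolation=cv2.INTER_CUBIC),alpha=1.8));np.savez('s8.npz',**c)
plan([.4932,-.2155,.05],-9.8)
"
```

```text
t11.47 pos [ 0.4942 -0.2168  0.1303] jawyaw -9.81 tilt z [ 0.0033 -0.0023 -1.    ] F [1.07 0.35 0.05] w0.0566
MOVE d mm [ 1.2 -1.5 80.3] rv deg [ 0.21  0.1  -0.01]
```

View pics/w8.png

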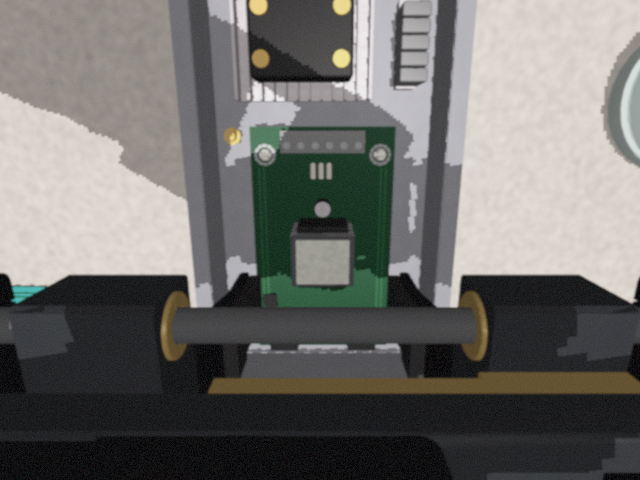

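View pics/s8.png

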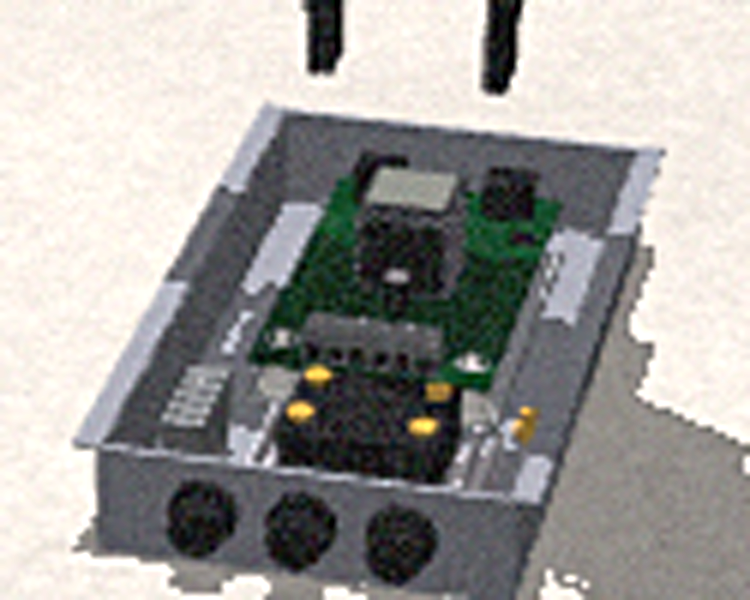

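```bash
python3 -c "
from h import *
c=dict(np.load('w8.npz'))
for z in (.025,):
  a,b=[ray(c,p,z+.0024) for p in [(264.5,154.5),(380,154.5)]]
  m=(a+b)/2;d=a-b;yaw=np.arctan2(d[1],d[0])-np.pi/2;print(z,np.degrees(yaw),'ctr',m[:2]-.058*np.array([np.cos(yaw),np.sin(yaw)]),np.hypot(*d[:2]))
v,u=np.mgrid[165:260,262:290];z=c['depth'][v,u]
for sl in ((262,288),(358,386)):
  v,u=np.mgrid[168:290,sl[0]:sl[1]];z=c['depth'][v,u]
  P=np.stack([(u-c['K'][0,2])/c['K'][0,0]*z,(v-c['K'][1,2])/c['K'][1,1]*z,z],-1).reshape(-1,3);P=(P-c['t'])@c['R'];P=P[abs(P[:,2]-.027)<.006]
  print(sl,[(k,np.round(np.median(P[abs(P[:,1]-k)<.006][:,2]),4)) for k in (-.17,-.19,-.21,-.23)])
"
```

```text
0.025 80.18166657683659 ctr [ 0.49425816 -0.21709741] 0.07195008656023703
(262, 288) [(-0.17, np.float64(0.0266)), (-0.19, np.float64(0.0266)), (-0.21, np.float64(0.0265)), (-0.23, np.float64(0.0265))]
(358, 386) [(-0.17, np.float64(0.0267)), (-0.19, np.float64(0.0266)), (-0.21, np.float64(0.0265)), (-0.23, np.float64(0.0265))]
```

```bash
python3 -c "
from h import *
plan([.487,-.2561,.06],-9.8)
"
```

```text
t11.47 pos [ 0.4942 -0.2168  0.1303] jawyaw -9.81 tilt z [ 0.0033 -0.0023 -1.    ] F [1.07 0.35 0.05] w0.0566
MOVE d mm [-39.9  -0.6  70.4] rv deg [ 0.21  0.1  -0.01]
```

step_arm([
  {"dx":-0.015,"dy":-0.0006,"dz":0,"rx":0.1,"ry":0.1,"rz":0},
  {"dx":-0.032,"dy":-0.0006,"dz":0,"rx":0.2,"ry":0.1,"rz":0},
  {"dx":-0.0399,"dy":-0.0006,"dz":0.005,"rx":0.2,"ry":0.1,"rz":0},
  {"dx":-0.0399,"dy":-0.0006,"dz":0.03,"rx":0.2,"ry":0.1,"rz":0},
  {"dx":-0.0399,"dy":-0.0006,"dz":0.055,"rx":0.2,"ry":0.1,"rz":0},
], gripper=0)

```text
time: 12.1
position: [0.4867, -0.2569, 0.0742]
tool_rot: [0.765, 0.644, 0.0, -0.0]
ft_force: [-0.5, 0.3, -1.2]
grip_width: 0.0143
```

```bash
python3 -c "
from h import *
plan([.487,-.2561,.047],-9.8)
"
```

```text
t12.10 pos [ 0.4867 -0.2569  0.0742] jawyaw -9.88 tilt z [ 0.e+00  2.e-04 -1.e+00] F [-0.54  0.32 -1.15] w0.0143
MOVE d mm [ 0.9  0.2 27.2] rv deg [-0.   -0.01 -0.08]
```

step_arm([
  {"dx":0.0009,"dy":0,"dz":0.008,"rx":0,"ry":0,"rz":0},
  {"dx":0.0009,"dy":0,"dz":0.016,"rx":0,"ry":0,"rz":0},
  {"dx":0.0009,"dy":0,"dz":0.022,"rx":0,"ry":0,"rz":0},
  {"dx":0.0009,"dy":0,"dz":0.025,"rx":0,"ry":0,"rz":0},
  {"dx":0.0009,"dy":0,"dz":0.026,"rx":0,"ry":0,"rz":0},
])

```text
time: 12.72
position: [0.487, -0.2561, 0.0484]
tool_rot: [0.765, 0.644, 0.0, 0.0]
ft_force: [0.2, 0.1, -0.4]
grip_width: 0.0005
```

step_arm([
  {"dx":0,"dy":0,"dz":0.0008,"rx":0,"ry":0,"rz":0},
  {"dx":0,"dy":0,"dz":0.0016,"rx":0,"ry":0,"rz":0},
  {"dx":0,"dy":0,"dz":0.0024,"rx":0,"ry":0,"rz":0},
  {"dx":0,"dy":0,"dz":0.003,"rx":0,"ry":0,"rz":0},
  {"dx":0,"dy":0,"dz":0.003,"rx":0,"ry":0,"rz":0},
])

```text
time: 13.35
position: [0.487, -0.2561, 0.0455]
tool_rot: [0.765, 0.644, 0.0, 0.0]
ft_force: [1.0, -0.3, 0.0]
grip_width: 0.0005
```

```bash
python3 -c "
from h import *
plan([.487,-.2561,.047],-9.8)
"
```

```text
t13.35 pos [ 0.487  -0.2561  0.0455] jawyaw -9.87 tilt z [ 4.e-04 -2.e-04 -1.e+00] F [ 0.97 -0.25  0.04] w0.0005
MOVE d mm [ 0.  -0.  -1.5] rv deg [ 0.03  0.01 -0.07]
```

Near touch; press on in steps beside C.

step_arm([
  {"dx":0,"dy":0,"dz":0.0006,"rx":0,"ry":0,"rz":0},
  {"dx":0,"dy":0,"dz":0.0012,"rx":0,"ry":0,"rz":0},
  {"dx":0,"dy":0,"dz":0.0018,"rx":0,"ry":0,"rz":0},
  {"dx":0,"dy":0,"dz":0.0024,"rx":0,"ry":0,"rz":0},
  {"dx":0,"dy":0,"dz":0.0024,"rx":0,"ry":0,"rz":0},
])

```text
time: 13.98
position: [0.4872, -0.2563, 0.0432]
tool_rot: [0.765, 0.644, 0.0, 0.0]
ft_force: [-0.8, 0.6, 4.6]
grip_width: 0.0006
```

step_arm([
  {"dx":0,"dy":0,"dz":0.0006,"rx":0,"ry":0,"rz":0},
  {"dx":0,"dy":0,"dz":0.0012,"rx":0,"ry":0,"rz":0},
  {"dx":0,"dy":0,"dz":0.0018,"rx":0,"ry":0,"rz":0},
  {"dx":0,"dy":0,"dz":0.0024,"rx":0,"ry":0,"rz":0},
  {"dx":0,"dy":0,"dz":0.0024,"rx":0,"ry":0,"rz":0},
])

```text
time: 14.6
position: [0.487, -0.2561, 0.0405]
tool_rot: [0.765, 0.644, 0.0, 0.0]
ft_force: [0.7, -0.0, 0.3]
grip_width: 0.0003
```

step_arm([
  {"dx":0,"dy":0,"dz":0.0005,"rx":0,"ry":0,"rz":0},
  {"dx":0,"dy":0,"dz":0.001,"rx":0,"ry":0,"rz":0},
  {"dx":0,"dy":0,"dz":0.0015,"rx":0,"ry":0,"rz":0},
  {"dx":0,"dy":0,"dz":0.002,"rx":0,"ry":0,"rz":0},
  {"dx":0,"dy":0,"dz":0.002,"rx":0,"ry":0,"rz":0},
])

```text
time: 15.22
position: [0.4871, -0.2561, 0.04]
tool_rot: [0.765, 0.644, 0.0, 0.0]
ft_force: [-2.0, 1.7, 11.3]
grip_width: 0.0001
```

step_arm([
  {"dx":0,"dy":0,"dz":0.001,"rx":0,"ry":0,"rz":0},
  {"dx":0,"dy":0,"dz":0.0015,"rx":0,"ry":0,"rz":0},
  {"dx":0,"dy":0,"dz":0.002,"rx":0,"ry":0,"rz":0},
  {"dx":0,"dy":0,"dz":0.0025,"rx":0,"ry":0,"rz":0},
  {"dx":0,"dy":0,"dz":0.0025,"rx":0,"ry":0,"rz":0},
])

```text
time: 15.85
position: [0.4871, -0.2561, 0.0398]
tool_rot: [0.765, 0.644, 0.0, 0.001]
ft_force: [-2.8, 1.2, 17.3]
grip_width: 0.0007
```

step_arm([
  {"dx":0,"dy":0,"dz":-0.01,"rx":0,"ry":0,"rz":0},
  {"dx":0,"dy":0,"dz":-0.03,"rx":0,"ry":0,"rz":0},
  {"dx":0,"dy":0,"dz":-0.055,"rx":0,"ry":0,"rz":0},
  {"dx":0,"dy":0,"dz":-0.08,"rx":0,"ry":0,"rz":0},
  {"dx":0,"dy":0,"dz":-0.09,"rx":0,"ry":0,"rz":0},
])

```text
time: 16.48
position: [0.4876, -0.2565, 0.1312]
tool_rot: [0.765, 0.644, 0.0, 0.002]
ft_force: [0.1, 0.5, 0.4]
grip_width: 0.0007
```

```bash
cat > chk.py <<'E'
from h import *
import sys
from rig import viewer
n=sys.argv[1]
c=viewer.camera('wrist');cv2.imwrite(f'pics/{n}.png',c['img']);np.savez(n+'.npz',**c)
g=cv2.inRange(cv2.cvtColor(c['img'],cv2.COLOR_BGR2HSV),(50,90,20),(75,255,200))>0
v,u=np.nonzero(g);z=c['depth'][v,u]
P=np.stack([(u-c['K'][0,2])/c['K'][0,0]*z,(v-c['K'][1,2])/c['K'][1,1]*z,z],-1);P=(P-c['t'])@c['R']
a=np.radians(80.2);ctr=np.array([.4938,-.2167]);q=(P[:,:2]-ctr)@np.array([[np.cos(a),-np.sin(a)],[np.sin(a),np.cos(a)]])
m=(P[:,2]<.032)&(abs(P[:,2]-.0225)<.009)&(abs(q[:,0])<.08)&(abs(q[:,1])<.05)
q=q[m];zz=P[m,2]
for _ in range(3):
    A=np.c_[np.ones(len(q)),q];s=np.linalg.lstsq(A,zz,rcond=None)[0];r=abs(zz-A@s)<.0015;q,zz=q[r],zz[r]
print(len(q),'xrange',q[:,0].min().round(3),q[:,0].max().round(3),{k:round(1e3*(s@[1,*p]-.0024-.017),2) for k,p in dict(A=(.058,.036),B=(.058,-.036),C=(-.058,0)).items()})
E
python3 chk.py w9; python3 -c "
from h import *
plan([.473,-.1725,.055],-9.8)"
```

```text
16244 xrange -0.073 0.074 {'A': np.float64(6.18), 'B': np.float64(6.17), 'C': np.float64(0.53)}
t16.52 pos [ 0.4878 -0.2566  0.1316] jawyaw -9.85 tilt z [ 0.0038 -0.0031 -1.    ] F [-0.35 -0.72  1.05] w0.0006
MOVE d mm [ 80.5 -29.3  76.3] rv deg [ 0.25  0.13 -0.05]
```

View pics/w9.png

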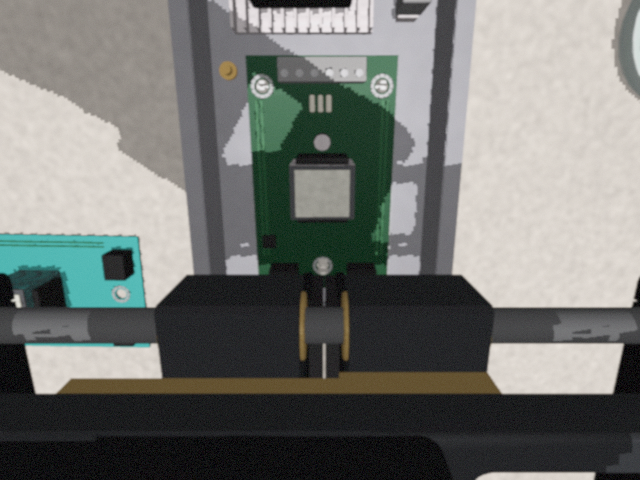

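step_arm([
  {"dx":0.025,"dy":-0.009,"dz":0,"rx":0.1,"ry":0.1,"rz":0},
  {"dx":0.055,"dy":-0.02,"dz":0,"rx":0.2,"ry":0.1,"rz":0},
  {"dx":0.0805,"dy":-0.0293,"dz":0.004,"rx":0.25,"ry":0.1,"rz":0},
  {"dx":0.0805,"dy":-0.0293,"dz":0.03,"rx":0.25,"ry":0.1,"rz":0},
  {"dx":0.0805,"dy":-0.0293,"dz":0.055,"rx":0.25,"ry":0.1,"rz":0},
])

```text
time: 17.15
position: [0.4715, -0.1699, 0.0751]
tool_rot: [0.765, 0.644, -0.001, -0.001]
ft_force: [0.3, -0.4, 1.2]
grip_width: 0.0004
```

```bash
python3 -c "
from h import *
plan([.473,-.1725,.047],-9.8)"
```

```text
t17.15 pos [ 0.4715 -0.1699  0.0751] jawyaw -9.76 tilt z [-0.0023  0.0011 -1.    ] F [ 0.32 -0.43  1.15] w0.0004
MOVE d mm [-2.4  1.9 28.1] rv deg [-0.14 -0.04  0.04]
```

step_arm([
  {"dx":-0.0024,"dy":0.0019,"dz":0.007,"rx":-0.1,"ry":0,"rz":0},
  {"dx":-0.0024,"dy":0.0019,"dz":0.015,"rx":-0.1,"ry":0,"rz":0},
  {"dx":-0.0024,"dy":0.0019,"dz":0.022,"rx":-0.1,"ry":0,"rz":0},
  {"dx":-0.0024,"dy":0.0019,"dz":0.026,"rx":-0.1,"ry":0,"rz":0},
  {"dx":-0.0024,"dy":0.0019,"dz":0.0275,"rx":-0.1,"ry":0,"rz":0},
])

```text
time: 17.77
position: [0.473, -0.1726, 0.0477]
tool_rot: [0.765, 0.644, 0.0, -0.0]
ft_force: [0.0, -0.1, 0.8]
grip_width: 0.0005
```

step_arm([
  {"dx":0,"dy":0,"dz":0.0008,"rx":0,"ry":0,"rz":0},
  {"dx":0,"dy":0,"dz":0.0016,"rx":0,"ry":0,"rz":0},
  {"dx":0,"dy":0,"dz":0.0024,"rx":0,"ry":0,"rz":0},
  {"dx":0,"dy":0,"dz":0.003,"rx":0,"ry":0,"rz":0},
  {"dx":0,"dy":0,"dz":0.003,"rx":0,"ry":0,"rz":0},
])

```text
time: 18.4
position: [0.473, -0.1726, 0.0447]
tool_rot: [0.765, 0.644, 0.0, -0.0]
ft_force: [0.6, 0.8, -0.4]
grip_width: 0.0006
```

```bash
python3 -c "
from h import *
plan([.473,-.1725,.047],-9.8)"
```

```text
t18.40 pos [ 0.473  -0.1726  0.0447] jawyaw -9.77 tilt z [-4.e-04  6.e-04 -1.e+00] F [ 0.64  0.81 -0.44] w0.0006
MOVE d mm [ 0.1 -0.  -2.3] rv deg [-0.03 -0.03  0.03]
```

step_arm([
  {"dx":0,"dy":0,"dz":0.0006,"rx":0,"ry":0,"rz":0},
  {"dx":0,"dy":0,"dz":0.0012,"rx":0,"ry":0,"rz":0},
  {"dx":0,"dy":0,"dz":0.0018,"rx":0,"ry":0,"rz":0},
  {"dx":0,"dy":0,"dz":0.0024,"rx":0,"ry":0,"rz":0},
  {"dx":0,"dy":0,"dz":0.0024,"rx":0,"ry":0,"rz":0},
])

```text
time: 19.02
position: [0.473, -0.1726, 0.0424]
tool_rot: [0.765, 0.644, 0.0, -0.0]
ft_force: [-0.0, -0.1, 4.8]
grip_width: 0.0003
```

step_arm([
  {"dx":0,"dy":0,"dz":0.0006,"rx":0,"ry":0,"rz":0},
  {"dx":0,"dy":0,"dz":0.0012,"rx":0,"ry":0,"rz":0},
  {"dx":0,"dy":0,"dz":0.0018,"rx":0,"ry":0,"rz":0},
  {"dx":0,"dy":0,"dz":0.0024,"rx":0,"ry":0,"rz":0},
  {"dx":0,"dy":0,"dz":0.0024,"rx":0,"ry":0,"rz":0},
])

```text
time: 19.65
position: [0.473, -0.1726, 0.0399]
tool_rot: [0.765, 0.644, 0.0, -0.0]
ft_force: [-1.8, -0.2, 2.7]
grip_width: 0.0007
```

step_arm([
  {"dx":0,"dy":0,"dz":0.0005,"rx":0,"ry":0,"rz":0},
  {"dx":0,"dy":0,"dz":0.001,"rx":0,"ry":0,"rz":0},
  {"dx":0,"dy":0,"dz":0.0015,"rx":0,"ry":0,"rz":0},
  {"dx":0,"dy":0,"dz":0.002,"rx":0,"ry":0,"rz":0},
  {"dx":0,"dy":0,"dz":0.002,"rx":0,"ry":0,"rz":0},
])

```text
time: 20.27
position: [0.4732, -0.1726, 0.0392]
tool_rot: [0.765, 0.644, 0.0, 0.0]
ft_force: [-1.4, 0.8, 14.2]
grip_width: 0.0006
```

step_arm([
  {"dx":0,"dy":0,"dz":0.001,"rx":0,"ry":0,"rz":0},
  {"dx":0,"dy":0,"dz":0.002,"rx":0,"ry":0,"rz":0},
  {"dx":0,"dy":0,"dz":0.0025,"rx":0,"ry":0,"rz":0},
  {"dx":0,"dy":0,"dz":0.0025,"rx":0,"ry":0,"rz":0},
  {"dx":0,"dy":0,"dz":0.0025,"rx":0,"ry":0,"rz":0},
])

```text
time: 20.9
position: [0.4732, -0.1726, 0.0389]
tool_rot: [0.765, 0.644, 0.0, 0.001]
ft_force: [-1.8, 2.0, 21.2]
grip_width: 0.0006
```

step_arm([
  {"dx":0,"dy":0,"dz":-0.015,"rx":0,"ry":0,"rz":0},
  {"dx":0,"dy":0.0,"dz":-0.04,"rx":0,"ry":0,"rz":0},
  {"dx":0,"dy":0.015,"dz":-0.045,"rx":0,"ry":0,"rz":0},
  {"dx":0,"dy":0.04,"dz":-0.045,"rx":0,"ry":0,"rz":0},
  {"dx":0,"dy":0.056,"dz":-0.04,"rx":0,"ry":0,"rz":0},
])

```text
time: 21.52
position: [0.5299, -0.1827, 0.0797]
tool_rot: [0.765, 0.644, 0.001, 0.002]
ft_force: [1.4, 0.0, 0.2]
grip_width: 0.0003
```

```bash
python3 chk.py w10; python3 -c "
from h import *
plan([.5282,-.1821,.047],-9.8)"
```

```text
6174 xrange -0.029 0.075 {'A': np.float64(0.59), 'B': np.float64(4.41), 'C': np.float64(0.5)}
t21.57 pos [ 0.5317 -0.1833  0.0791] jawyaw -9.75 tilt z [ 0.0058 -0.0027 -1.    ] F [ 1.73 -0.85  0.32] w0.0002
MOVE d mm [ 0.7 -3.9 32.1] rv deg [0.35 0.1  0.05]
```

step_arm([
  {"dx":0.0007,"dy":-0.0039,"dz":0.008,"rx":0.35,"ry":0.1,"rz":0},
  {"dx":0.0007,"dy":-0.0039,"dz":0.016,"rx":0.35,"ry":0.1,"rz":0},
  {"dx":0.0007,"dy":-0.0039,"dz":0.024,"rx":0.35,"ry":0.1,"rz":0},
  {"dx":0.0007,"dy":-0.0039,"dz":0.03,"rx":0.35,"ry":0.1,"rz":0},
  {"dx":0.0007,"dy":-0.0039,"dz":0.032,"rx":0.35,"ry":0.1,"rz":0},
])

```text
time: 22.2
position: [0.5277, -0.182, 0.0465]
tool_rot: [0.765, 0.644, -0.0, -0.0]
ft_force: [-0.7, -0.0, 0.1]
grip_width: 0.0003
```

step_arm([
  {"dx":0,"dy":0,"dz":0.001,"rx":0,"ry":0,"rz":0},
  {"dx":0,"dy":0,"dz":0.002,"rx":0,"ry":0,"rz":0},
  {"dx":0,"dy":0,"dz":0.003,"rx":0,"ry":0,"rz":0},
  {"dx":0,"dy":0,"dz":0.0035,"rx":0,"ry":0,"rz":0},
  {"dx":0,"dy":0,"dz":0.0035,"rx":0,"ry":0,"rz":0},
])

```text
time: 22.82
position: [0.5278, -0.1819, 0.0431]
tool_rot: [0.765, 0.644, -0.0, -0.0]
ft_force: [-0.1, 0.4, 0.0]
grip_width: 0.0005
```

```bash
python3 -c "
from h import *
plan([.5282,-.1821,.044],-9.8)"
```

```text
t22.82 pos [ 0.5278 -0.1819  0.0431] jawyaw -9.76 tilt z [-8.e-04  5.e-04 -1.e+00] F [-0.12  0.4   0.05] w0.0005
MOVE d mm [-0.1  0.4 -0.9] rv deg [-0.05 -0.02  0.04]
```

step_arm([
  {"dx":0,"dy":0,"dz":0.0006,"rx":0,"ry":0,"rz":0},
  {"dx":0,"dy":0,"dz":0.0012,"rx":0,"ry":0,"rz":0},
  {"dx":0,"dy":0,"dz":0.0018,"rx":0,"ry":0,"rz":0},
  {"dx":0,"dy":0,"dz":0.0024,"rx":0,"ry":0,"rz":0},
  {"dx":0,"dy":0,"dz":0.0024,"rx":0,"ry":0,"rz":0},
])

```text
time: 23.45
position: [0.5279, -0.182, 0.0406]
tool_rot: [0.765, 0.644, -0.0, -0.0]
ft_force: [1.0, 0.3, 2.3]
grip_width: 0.0005
```

step_arm([
  {"dx":0,"dy":0,"dz":0.0006,"rx":0,"ry":0,"rz":0},
  {"dx":0,"dy":0,"dz":0.0012,"rx":0,"ry":0,"rz":0},
  {"dx":0,"dy":0,"dz":0.0018,"rx":0,"ry":0,"rz":0},
  {"dx":0,"dy":0,"dz":0.0022,"rx":0,"ry":0,"rz":0},
  {"dx":0,"dy":0,"dz":0.0022,"rx":0,"ry":0,"rz":0},
])

```text
time: 24.08
position: [0.5277, -0.1819, 0.0388]
tool_rot: [0.765, 0.644, -0.0, -0.0]
ft_force: [-1.3, -0.2, 4.4]
grip_width: 0.0004
```

step_arm([
  {"dx":0,"dy":0,"dz":0.0005,"rx":0,"ry":0,"rz":0},
  {"dx":0,"dy":0,"dz":0.001,"rx":0,"ry":0,"rz":0},
  {"dx":0,"dy":0,"dz":0.0015,"rx":0,"ry":0,"rz":0},
  {"dx":0,"dy":0,"dz":0.002,"rx":0,"ry":0,"rz":0},
  {"dx":0,"dy":0,"dz":0.002,"rx":0,"ry":0,"rz":0},
])

```text
time: 24.7
position: [0.5277, -0.1819, 0.0386]
tool_rot: [0.765, 0.644, -0.0, -0.0]
ft_force: [-3.9, 0.7, 16.0]
grip_width: 0.0006
```

step_arm([
  {"dx":0,"dy":0,"dz":0.001,"rx":0,"ry":0,"rz":0},
  {"dx":0,"dy":0,"dz":0.002,"rx":0,"ry":0,"rz":0},
  {"dx":0,"dy":0,"dz":0.0025,"rx":0,"ry":0,"rz":0},
  {"dx":0,"dy":0,"dz":0.0025,"rx":0,"ry":0,"rz":0},
  {"dx":0,"dy":0,"dz":0.0025,"rx":0,"ry":0,"rz":0},
])

```text
time: 25.32
position: [0.5277, -0.1819, 0.0386]
tool_rot: [0.765, 0.645, -0.0, 0.0]
ft_force: [-3.3, 2.4, 18.8]
grip_width: 0.0003
```

step_arm([
  {"dx":0,"dy":0,"dz":-0.015,"rx":0,"ry":0,"rz":0},
  {"dx":0,"dy":0,"dz":-0.04,"rx":0,"ry":0,"rz":0},
  {"dx":-0.02,"dy":-0.01,"dz":-0.07,"rx":0,"ry":0,"rz":0},
  {"dx":-0.05,"dy":-0.02,"dz":-0.09,"rx":0,"ry":0,"rz":0},
  {"dx":-0.08,"dy":-0.028,"dz":-0.095,"rx":0,"ry":0,"rz":0},
])

```text
time: 25.95
position: [0.4869, -0.2571, 0.1353]
tool_rot: [0.764, 0.645, 0.0, 0.002]
ft_force: [0.1, 0.2, 0.0]
grip_width: 0.0005
```

```bash
python3 chk.py w11; python3 chk.py w12; python3 -c "
from h import *
plan([.487,-.26,.13],-9.8)"
```

```text
15775 xrange -0.072 0.074 {'A': np.float64(0.26), 'B': np.float64(0.21), 'C': np.float64(0.27)}
16056 xrange -0.073 0.074 {'A': np.float64(0.24), 'B': np.float64(0.18), 'C': np.float64(0.28)}
t26.05 pos [ 0.4865 -0.259   0.1347] jawyaw -9.92 tilt z [ 0.0025 -0.0032 -1.    ] F [ 0.03 -0.02 -0.01] w0.0006
MOVE d mm [-0.9  0.7  4.8] rv deg [ 0.17  0.15 -0.12]
```

View pics/w12.png

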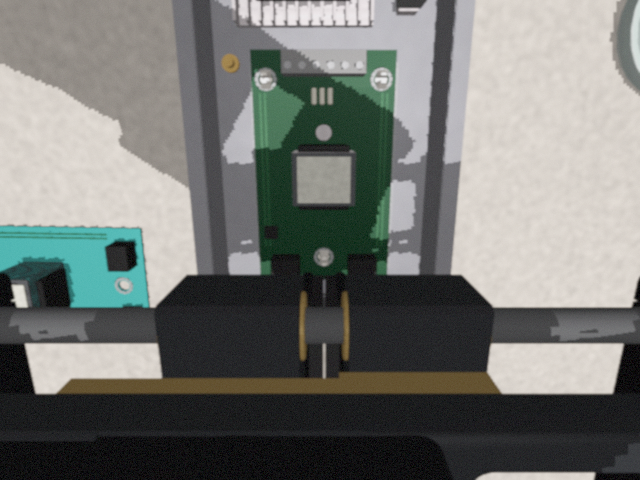

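All three post heads show through the holes, A at (264,79), B at (381,79) and C at (323,256). The board reads level at about 0.2–0.3 mm above the shoulders.

step_arm([
  {"dx":0,"dy":0,"dz":-0.01,"rx":0,"ry":0,"rz":0},
  {"dx":0,"dy":0,"dz":-0.02,"rx":0,"ry":0,"rz":0},
  {"dx":0,"dy":0,"dz":-0.03,"rx":0,"ry":0,"rz":0},
  {"dx":0,"dy":0,"dz":-0.03,"rx":0,"ry":0,"rz":0},
  {"dx":0,"dy":0,"dz":-0.03,"rx":0,"ry":0,"rz":0},
])

```text
time: 26.68
position: [0.4865, -0.2585, 0.1647]
tool_rot: [0.765, 0.644, -0.0, 0.002]
ft_force: [0.2, 0.1, 0.3]
grip_width: 0.0007
```

```bash
python3 chk.py w13
python3 - <<'E'
from rig import robot,viewer
import cv2
c=viewer.camera('side');cv2.imwrite('pics/s13.png',c['img'])
print(robot.hand_in())
E
```

```text
12912 xrange -0.074 0.074 {'A': np.float64(0.24), 'B': np.float64(0.18), 'C': np.float64(0.28)}
the job is handed in; nothing more can be done
None
```

View pics/s13.png

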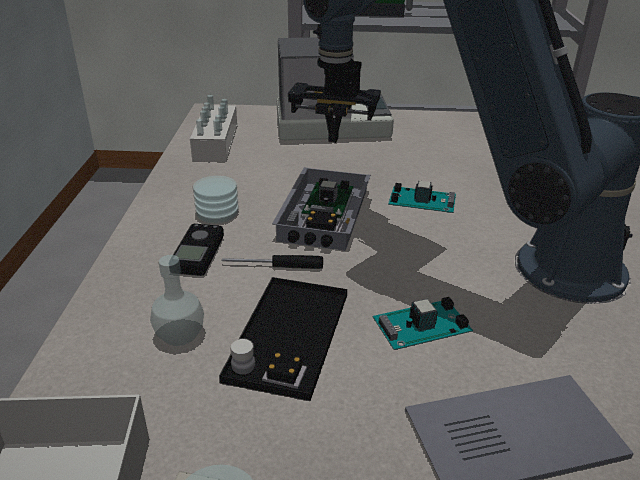

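The power board is in the pan with its terminal strip towards the cable glands. All three posts have clicked through, and the job is handed in. I picked the green board from the tray by its transformer and lined its holes up on the posts by looking through them with the wrist camera. I then let go and pressed beside C, A and B in turn with closed fingers, reading up to about 21 N, well under the 35 N limit. It took about 27 s of the 64 s allowed.

- **Seating:** the last depth check put the board 0.24 mm (A), 0.18 mm (B) and 0.28 mm (C) above the shoulders. At each corner the force eased and then met a hard stop. The post heads show in all three holes.
- **Surroundings:** the gripper is clear of the board, and the bystanders look unmoved in the final side picture.
- **Disagreement:** before setting down, the top and wrist cameras differed by about 4 mm on where the posts stood along the pan. The view through the holes settled it.

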